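Roll the neck-block carrier into the boring station and cam it tight

TASK

Get the neck block ready for boring: push its carrier along the rollers, under the drill bridge, until it is fully home against the end stop, and only then swing the cam lever all the way over so that its pad clamps the carrier. Keep the block lying in its carrier and leave the other things on the bench where they are.

Things in the scene. Friction and masses are not known exactly. Their poses are not given: they have to be found in the camera images.
- station: boring station fixed to the bench: plywood base board 12 mm thick, spanning x -0.255 to 0.26, y -0.08 to 0.125 of its frame, with eleven free-turning steel rollers (tops 34 mm above the bench) and an end stop. Origin on the bench under the rollers' middle line; +x is the direction of travel (roughly the robot's left), the +y side (cam side) faces the robot, z up.
- bay_mouth (a point): middle of the bay's mouth, on the roller tops, at (0.05, 0) of the station's frame. Wooden guides 48 mm high stand on both sides: inner faces at y = +-0.057 on the infeed (x below 0), narrowing to +-0.050 in the bay (x above 0.05).
- bridge_mid (a point): middle of the top of the aluminium drill bridge that spans the bay: x = 0.137 to 0.193 of the station's frame, underside 92 mm above the bench, plate top (this point) 102 mm, steel bushings on it to 110 mm, posts at y = +-0.078.
- stop_face (a point): centre of the rubber buffer on the end stop, 42 mm above the bench, at (0.225, 0) in the station's frame. The carrier is fully home when its front edge touches it; the carrier's origin is then at station x = 0.115.
- carrier: loose plywood board 220 x 96 x 16 mm, about 0.45 kg, on the infeed rollers (underside 34 mm above the bench), 180 to 260 mm short of the stop; low cleats on it hold the block. Origin at the centre of its underside, +x towards the stop. Across its rear end a wooden push bar, 12 x 80 mm, rises to 72 mm above the bench. It rolls with about 1 N.
- push_bar (a point): middle of the rear face of the push bar, 27 mm above the carrier's underside (61 mm above the bench), 109 mm behind the carrier's origin; the board's rear edge is 1 mm farther back. Push here in the carrier's +x direction.
- neck_block: loose bevelled maple block 48 x 188 x 26 mm, 0.1 kg, lying lengthwise on the carrier between its cleats. Origin at the centre of its underside, 16 mm above the carrier's origin; its own y axis is its length.
- cam_pivot (a point): the vertical pivot of the cam lever, fixed on the station's cam side at (0.076, 0.099) in its frame, 46 mm above the bench
- lever_grip (a point): point on the cam lever's wooden handle, 80 mm from the pivot, on the handle's axis. The handle is level, 50 mm above the bench, 15 to 21 mm thick, and covers 43 to 105 mm from the pivot.
- cam_lever (a joint): lever angle, rad, growing counter-clockwise from above. 0 = open: handle points outward, 71 degrees from the station's +x towards its +y. 1.90 = closed, at its limit: handle lies alongside the guide and points back to the infeed (station -x). Starts at 0 to 0.3, moves stiffly (3 to 6 N at the handle) and stays where it is left. Its spiral cam drives the pad.
- clamp_pad: sprung pad with a rubber face, 42 mm long, driven by the cam through a slot in the bay's guide on the cam side, at station x = 0.076. Open, it stands behind the guide's face; with the lever fully over it presses the carrier sideways against the opposite guide with 15 to 20 N.
- maple_caul1: bystander: small maple stick 18 x 74 x 14 mm lying on the station's base board beside the infeed, on the robot's side
- maple_caul2: bystander: small maple stick 18 x 74 x 14 mm on the bench in front of the infeed
- pin_tin: bystander: closed tin box 80 x 108 x 36 mm, on the left
- f_clamp: bystander: F-clamp 68 x 270 x 27 mm lying at the right edge
- caul_b: bystander: notched rosewood caul 21 x 98 x 25 mm on the bench behind the infeed
Things that resemble listed ones, but are neither listed nor needed, are in the scene too. There is more than one size of the carrier; the one meant has the size given above.

How it is judged:
By the outcome, as a careful person would: the job done as asked, in the order asked, and still so for the second after the job is handed in, with the robot touching nothing.
It also fails if it takes over 56 s, if anything falls off the work surface, if the arm or the gripper's body presses on something with over 40 N, if the wrist force passes 120 N, or if a joint passes its speed limit or range.

ROBOT

A 6-joint arm with a two-finger parallel gripper is mounted at the origin on a cart in front of the work surface, level with it; the furniture and walls round the work are solid. World frame = base frame: x ahead of the robot, y to its left, z up, the work surface at z = 0. Lengths are in m, angles in rad, forces in N, time in s.
With the tool pointing down it reaches from about 0.375 to 0.925 m from the base axis. Payload 5.7 kg.
Tool frame: the origin (TCP) lies at the very end of the fingers, on their centre line; the grasp point (between the pads) lies 19 mm behind it; z points along the fingers, y is the line along which they close (so a half turn about z gives the same grasp; the last joint's range is limited). The gripper opens to 88 mm and grips with 3 to 60 N. Pads are 20 mm wide; open, the fingers measure 115 mm over their backs; the gripper's body (75 mm by 178 mm) begins 61 mm behind the grasp point.
Start: joints at [1.136, 0.359, 1.51, -0, 1.272, -0.115], TCP at [0.189, 0.57, 0.223] pointing down, gripper open.
Joint ranges: [-2.97, 2.97], [-1.01, 2.36], [0.21, 2.38], [-0.96, 4.11], [0.2, 2.71], [-2.98, 2.98]. Speed limits (rad/s): [2.39, 2.39, 3.14, 3.14, 3.14, 3.14].

INTERFACE

Orientations are given as a 3x3 rotation matrix whose columns are the frame's x, y, z axes.
In Python, from cell import observe, viewer, sign_off, finder gives the robot as it stands.
- The arm moves only by the tool jog_arm, never from a script. Its argument "steps" is text: rows parted by semicolons, each of 7 numbers parted by spaces: the shift along the tool's x, y, z in units of 60 mm (1.0 is 60 mm), then the turn, a rotation vector about the tool's x, y, z in units of 10 degrees (1.0 is 10 degrees), then the closure, from -1 (fully open) to 1 (shut). In form: dx dy dz ax ay az fingers; .... A call has 1 to 12 rows; each row shifts and turns the commanded pose from where the row before left it, along the tool's axes as they then stand; what a row does not reach is not made up. A row lasts 1/8 s, in which the tool goes at most 62.5 mm and 10.7 degrees, less where a joint would pass 70% of its speed; a pose out of reach is approached as far as the arm can. A call is refused whole if a number of a shift passes 1 or a number of a turn 1, either way. A call with a gripper value outside its range is refused whole. The fingers move at their own pace and stop on an object; "force" is the grip in N (left out, the last holds). Time passes only in rows, so rows that do not move let the fingers close. It gives the time, the measured TCP pose, the force, the opening and the grip force at its end, in the units of the state.
- observe(): the state, without advancing time (a new reading comes with each control period).
- viewer.camera(name): name is "scene" or "top" or "wrist"; returns a dict with "color" (420x560x3 uint8, red, green, blue), "depth" (420x560 float32, m along the optical axis (not along the pixel's ray), 0 where there is no reading), "K" (3x3 intrinsics, pixels), "world_from_camera" (4x4, takes a point from camera to world coordinates); the wrist camera has in their place "hand_eye" (4x4, takes a point from camera to tool coordinates, whose origin is the TCP and whose axes are the flange's). Camera axes: x right, y down, z forward; pixel columns grow to the right and rows downward; lengths in m; the calibration is good to about 2 mm. A picture is of the moment at which its call begins: read the wrist's pose just before it.
- sign_off(): hands the job in; it is judged then, once.
Trained networks look in a picture, given as the dict that the camera call returned (one of the last four; its "shot" number tells which), for a name from the list of things; names that differ only in an ending like _2 or _b are one class to them, and where a whole thing is asked for, a point or a joint stands for the part that bears it (a point fixed in the world has none). Each returns a list of dicts, best first, with "conf" (0 to 1); they miss things now and then, are a little off and sometimes report something else, mostly with a low value. They report only what shows in the picture. A call takes as long as a camera call. They do not tell look-alikes from the thing itself.
- finder.spot_in(picture, query): "xy" ([column, row] in pixels, amid what is visible of it).
- finder.mark_of(picture, query): "xy" ([column, row] in pixels: a listed point, or the origin of a listed thing).
The state is a dict: "clock": time; "joints": joint angles; "joint_vel": joint speeds; "tau": joint torques, N m; "eef_pos": TCP position; "tcp_rot": TCP orientation; "wrist_force": force on the tool from outside, world axes, zero at the start; "ft_torque": the same for the moment, N m; "opening": finger opening in m; "grasp_force": force on a finger pad.
Only numpy, scipy, OpenCV 4.12 (cv2) and the standard library are available. Lean on these libraries where they do the work, as an engineer would, in place of code of your own. Each camera call takes 0.05 s, during which the arm holds its last target. There are 200 camera calls.

## Working session

There is one attempt and no reset: what is moved stays moved. The work goes in short steps, Python scripts to look and compute and a tool call to move; the robot and the scene stay as the last step left them, time stands still between calls to the robot, and variables do not carry over. Pictures are saved under pics/ and viewed, at most 10 in all, crops included, and the job is handed in when it is done.

Besides the shell and the picture viewer there is one more tool, called as a command line: name --argument value ..., lists and objects as JSON in quotes. jog_arm: Moves the arm, as the interface text tells. Its arguments: {"type":"object","properties":{"steps":{"type":"string"},"force":{"type":"number"}},"required":["steps"]}

```bash
mkdir -p pics
cat > h.py <<'E'
import numpy as np, cv2
from cell import observe, viewer, sign_off, finder
def world(p,uv,z=None,r=2):
    K=p["K"];T=p["world_from_camera"];u,v=uv
    ray=np.array([(u-K[0,2])/K[0,0],(v-K[1,2])/K[1,1],1])
    if z is None:
        d=p["depth"][int(v)-r:int(v)+r+1,int(u)-r:int(u)+r+1];d=np.median(d[d>0])
        return (T@np.r_[ray*d,1])[:3]
    o=T[:3,3];w=T[:3,:3]@ray
    return o+w*(z-o[2])/w[2]
E
python3 - <<'E'
from h import *
o=observe();print(o["clock"],o["eef_pos"],o["tcp_rot"].tolist() if hasattr(o["tcp_rot"],'tolist') else o["tcp_rot"])
Z=dict(bay_mouth=.034,bridge_mid=.102,stop_face=.042,push_bar=.061,cam_pivot=.046,lever_grip=.05,carrier=.034,neck_block=.05)
for c in("top","scene"):
    p=viewer.camera(c);cv2.imwrite(f"pics/{c}0.png",p["color"][:,:,::-1])
    for q in list(Z)+["maple_caul1","pin_tin","caul_b","clamp_pad"]:
        for d in finder.mark_of(p,q)[:3]:
            if d["conf"]>.2: print(c,q,round(d["conf"],2),np.round(d["xy"],0),np.round(world(p,d["xy"],Z.get(q,.02)),3),np.round(world(p,d["xy"]),3))
E
```

```text
0.0 [0.18835219 0.56895999 0.22183986] [[-0.9492847728470983, 0.3144166938251046, -0.0007501231386367515], [0.3144175240176657, 0.9492834056807856, -0.0016236655102399697], [0.00020157190611757886, -0.0017771728050262614, -0.9999984005115146]]
top bay_mouth 0.63 [272. 183.] [0.653 0.099 0.034] [0.659 0.1   0.012]
top bridge_mid 0.85 [230. 175.] [0.655 0.218 0.102] [0.656 0.218 0.101]
top stop_face 0.56 [218. 180.] [0.656 0.264 0.042] [0.664 0.269 0.015]
top push_bar 0.9 [308. 306.] [ 0.292 -0.011  0.061] [ 0.291 -0.014  0.001]
top push_bar 0.63 [356. 192.] [ 0.624 -0.152  0.061] [ 0.621 -0.15   0.071]
top cam_pivot 0.9 [258. 213.] [0.556 0.138 0.046] [0.554 0.137 0.055]
top cam_pivot 0.42 [148. 212.] [0.55  0.466 0.046] [0.552 0.47  0.035]
top cam_pivot 0.34 [231. 173.] [0.677 0.226 0.046] [0.659 0.218 0.102]
top lever_grip 0.6 [246. 242.] [0.469 0.17  0.05 ] [0.468 0.169 0.057]
top carrier 0.73 [260. 203.] [0.589 0.135 0.034] [0.585 0.134 0.05 ]
top carrier 0.59 [318. 191.] [ 0.631 -0.042  0.034] [ 0.619 -0.038  0.076]
top carrier 0.55 [286. 287.] [0.343 0.05  0.034] [0.344 0.05  0.
[... 1262 characters left out ...]
34] [ 0.607 -0.05   0.062]
scene carrier 0.75 [258. 222.] [0.555 0.138 0.034] [0.541 0.134 0.056]
scene carrier 0.69 [270. 293.] [0.327 0.047 0.034] [0.337 0.049 0.01 ]
scene neck_block 0.8 [318. 209.] [ 0.635 -0.045  0.05 ] [ 0.618 -0.046  0.074]
scene neck_block 0.7 [162. 210.] [0.526 0.444 0.05 ] [0.538 0.453 0.031]
scene maple_caul1 0.55 [311. 258.] [ 0.469 -0.051  0.02 ] [ 0.474 -0.051  0.012]
scene maple_caul1 0.43 [333. 241.] [ 0.545 -0.108  0.02 ] [ 0.542 -0.108  0.025]
scene pin_tin 0.96 [160. 209.] [0.545 0.467 0.02 ] [0.537 0.461 0.033]
scene caul_b 0.6 [316. 189.] [ 0.738 -0.024  0.02 ] [ 0.752 -0.024  0.001]
scene clamp_pad 0.5 [260. 214.] [0.594 0.138 0.02 ] [0.576 0.134 0.048]
```

Run:
```python
import cv2
a=cv2.imread("pics/top0.png")[110:320,120:400];cv2.imwrite("pics/t1.png",cv2.resize(a,None,fx=2.85,fy=2.85,interpolation=cv2.INTER_CUBIC))
```

```text
(no output)
```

View pics/t1.png

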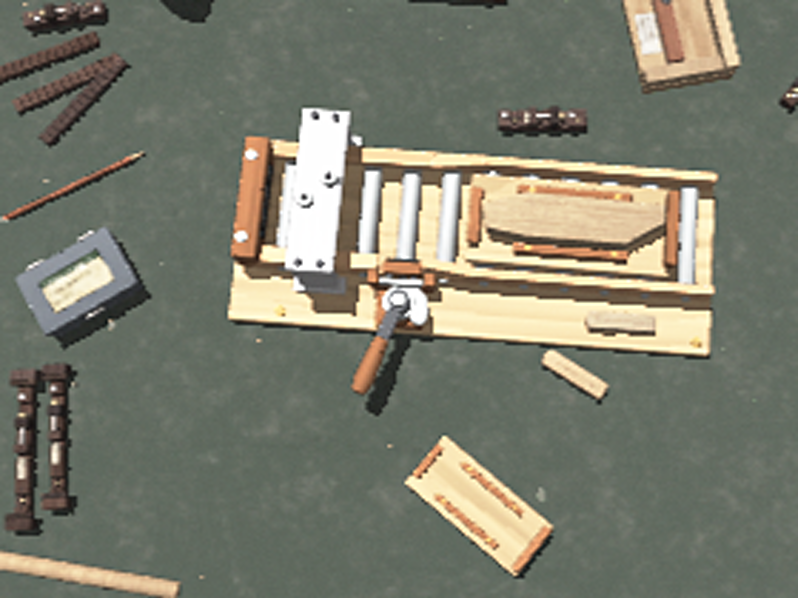

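View pics/scene0.png

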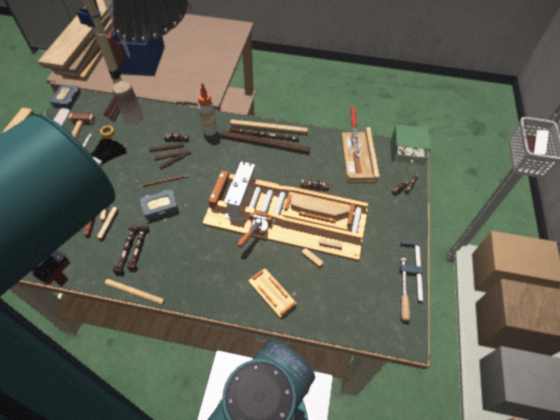

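The crops show the station with the loaded carrier on its infeed rollers (crop px about 465–680, 175–270). The lever is open, with its pivot at crop (400,300) and its grip at (370,365). There's an empty look-alike carrier at (480,505), caul1 at (620,322) and caul2 at (575,375). Next I'll fit the station frame.

```bash
cat > m.py <<'E'
from h import *
def cloud(p):
    H,W=p["depth"].shape;v,u=np.mgrid[:H,:W];d=p["depth"];K=p["K"]
    P=np.stack([(u-K[0,2])/K[0,0]*d,(v-K[1,2])/K[1,1]*d,d,np.ones_like(d)],-1)@p["world_from_camera"].T
    P=P[...,:3];P[d<=0]=9;return P
def sel(P,x0,x1,y0,y1,z0,z1):
    m=(P[...,0]>x0)&(P[...,0]<x1)&(P[...,1]>y0)&(P[...,1]<y1)&(P[...,2]>z0)&(P[...,2]<z1);return P[m]
E
python3 - <<'E'
from m import *
p=viewer.camera("top");P=cloud(p)
f=lambda c:np.array([120+c[0]/2.85,110+c[1]/2.85])
a=world(p,f((230,320)),.012);b=world(p,f((710,355)),.012);print("board corners",a,b,np.linalg.norm(a-b))
ex=(a-b)[:2]/np.linalg.norm((a-b)[:2]);ey=np.array([-ex[1],ex[0]])
print("ex",ex,"origin by corners",(a[:2]+b[:2])/2-ex*.0025-ey*.125)
for n,s in dict(bridge=(.5,.8,.1,.35,.093,.112),bar=(.55,.7,-.2,-.1,.064,.08),stop=(.5,.8,.24,.34,.03,.09),handle=(.42,.535,.1,.22,.045,.07)).items():
    Q=sel(P,*s);r=cv2.minAreaRect(Q[:,:2].astype(np.float32));print(n,len(Q),np.round(r[0],3),np.round(r[1],3),round(r[2],1),"z",np.round(np.median(Q[:,2]),3))
g=sel(P,.5,.75,-.22,.22,.04,.055)
for nm,ry in(("far",(.66,.75)),("near",(.55,.6))):
    q=g[(g[:,0]>ry[0])&(g[:,0]<ry[1])];c=np.polyfit(q[:,1],q[:,0],1);print(nm,len(q),c,np.std(q[:,0]-np.polyval(c,q[:,1])))
S=[(.05,0),(.165,0),(.076,.099)];Wd=[(.653,.099),(.655,.218),(.556,.138)]
S=np.array(S);Wd=np.array(Wd);A=S-S.mean(0);B=Wd-Wd.mean(0);U,_,V=np.linalg.svd(A.T@B);R=(U@V).T;print("marks R",R[:,0],"o",Wd.mean(0)-R@S.mean(0))
E
```

```text
board corners [0.52996844 0.31430435 0.012     ] [ 0.50427853 -0.19729588  0.012     ] 0.5122448320073337
ex [0.05015163 0.99874162] origin by corners [0.64184081 0.04973843]
bridge 940 [0.652 0.218] [0.049 0.173] 86.8 z 0.102
bar 251 [ 0.629 -0.127] [0.052 0.077] 88.7 z 0.074
stop 688 [0.644 0.279] [0.156 0.068] 3.2 z 0.055
handle 184 [0.496 0.153] [0.03  0.097] 57.0 z 0.056
far 847 [0.06480965 0.6923012 ] 0.012108301897433768
near 1015 [0.00394449 0.58191975] 0.010940914277006919
marks R [0.05956945 0.99822416] o [0.64849649 0.05287313]
```

jog_arm --steps "0 0 0 0 0 0.94 0.2;0 0 0 0 0 0.94 0.2;0 0 0 0 0 0.94 0.2;0 0 0 0 0 0.94 0.2;0 0 0 0 0 0.94 0.2;0 0 0 0 0 0.94 0.2;0 0 0 0 0 0.94 0.2;0 0 0 0 0 0.94 0.2"

```text
clock: 2.35
eef_pos: [0.1886, 0.5695, 0.2226]
tcp_rot: [[0.067, 0.998, -0.0], [0.998, -0.067, -0.0], [-0.0, -0.0, -1.0]]
wrist_force: [0.2, -0.6, 0.2]
opening: 0.0353
grasp_force: 0.0
```

jog_arm --steps "-0.78 0.5 0 0 0 0 0.2;-0.78 0.5 0 0 0 0 0.2;-0.78 0.5 0 0 0 0 0.2;-0.78 0.5 0 0 0 0 0.2;-0.78 0.5 0 0 0 0 0.2;-0.78 0.5 0 0 0 0 0.2;-0.78 0.5 0 0 0 0 0.2;-0.78 0.5 0 0 0 0 0.2;-0.78 0.5 0 0 0 0 0.2;-0.78 0.5 0 0 0 0 0.2;-0.78 0.5 0 0 0 0 0.2;0 0 0 0 0 0 0.2"

```text
clock: 3.85
eef_pos: [0.4886, 0.0322, 0.2229]
tcp_rot: [[0.066, 0.998, 0.002], [0.998, -0.066, -0.001], [-0.001, 0.002, -1.0]]
wrist_force: [-0.1, 0.6, -0.1]
opening: 0.0353
grasp_force: 0.0
```

Run:
```python
from m import *
o=observe();print(o["clock"],o["eef_pos"],o["joints"])
p=viewer.camera("top");P=cloud(p);cv2.imwrite("pics/t2.png",p["color"][:,:,::-1])
O=np.array([.643,.053]);t=.055;ex=np.array([np.sin(t),np.cos(t)]);ey=np.array([-ex[1],ex[0]])
L=np.stack([(P[...,:2]-O)@ex,(P[...,:2]-O)@ey],-1);z=P[...,2]
def rng(n,m):
    q=L[m];print(n,len(q),np.round(np.percentile(q,[2,50,98],axis=0),3).tolist())
rng("bar",(L[...,0]<-.18)&(L[...,0]>-.25)&(abs(L[...,1])<.05)&(z>.065)&(z<.085))
rng("bridge",(L[...,0]<.23)&(L[...,0]>.1)&(abs(L[...,1])<.12)&(z>.095)&(z<.107))
rng("farguide",(L[...,0]<0)&(L[...,0]>-.25)&(L[...,1]<-.05)&(L[...,1]>-.09)&(z>.042)&(z<.053))
rng("nearguide",(L[...,0]<0)&(L[...,0]>-.25)&(L[...,1]>.05)&(L[...,1]<.09)&(z>.042)&(z<.053))
h=(L[...,0]<.16)&(L[...,0]>.04)&(L[...,1]>.13)&(L[...,1]<.22)&(z>.045)&(z<.07);rng("handle",h)
for q in("push_bar","lever_grip","cam_pivot"):
    for d in finder.mark_of(p,q)[:1]:
        w=world(p,d["xy"],{"push_bar":.061,"lever_grip":.05,"cam_pivot":.046}[q])[:2]-O;print(q,d["conf"],w@ex,w@ey)
```

```text
3.85 [0.48862014 0.0322493  0.22290455] [-7.45238791e-02  1.98372988e-01  1.74232475e+00 -1.01335929e-03
  1.19900460e+00 -7.99996621e-03]
bar 144 [[-0.207, -0.034], [-0.199, -0.0], [-0.181, 0.041]]
bridge 889 [[0.141, -0.082], [0.165, 0.003], [0.188, 0.084]]
farguide 98 [[-0.247, -0.067], [-0.207, -0.061], [-0.168, -0.057]]
nearguide 107 [[-0.248, 0.051], [-0.203, 0.061], [-0.167, 0.067]]
handle 76 [[0.096, 0.144], [0.103, 0.179], [0.113, 0.197]]
push_bar 0.59 -0.20939275228927756 0.0016623938702065321
lever_grip 0.74 -0.21354841986267156 -0.0032320725030322685
cam_pivot 0.8 0.06671023419476321 0.09767808644222835
```

jog_arm --steps "-0.75 0.52 0 0 0 0 0.2;-0.75 0.52 0 0 0 0 0.2;-0.75 0.52 0 0 0 0 0.2;-0.75 0.52 0 0 0 0 0.2;-0.75 0.52 0 0 0 -0.06 0.2;0 0 0.69 0 0 0 0.2;0 0 0.69 0 0 0 0.2;0 0 0.69 0 0 0 0.2;0 0 0.69 0 0 0 0.2;0 0 0 0 0 0 0.2"

```text
clock: 5.3
eef_pos: [0.6254, -0.1956, 0.054]
tcp_rot: [[0.049, 0.999, -0.007], [0.999, -0.049, 0.003], [0.003, -0.007, -1.0]]
wrist_force: [-0.7, -0.3, 0.8]
opening: 0.035
grasp_force: 0.0
```

jog_arm --steps "0.2 0 0 0 0 0 0.2;0.2 0 0 0 0 0 0.2;0.15 0 0 0 0 0 0.2;0.15 0 0 0 0 0 0.2;0.15 0 0 0 0 0 0.2;0.15 0 0 0 0 0 0.2;0.2 0 0 0 0 0 0.2;0.2 0 0 0 0 0 0.2;0.2 0 0 0 0 0 0.2;0.2 0 0 0 0 0 0.2;0.2 0 0 0 0 0 0.2;0.15 0 0 0 0 0 0.2"

```text
clock: 6.8
eef_pos: [0.635, -0.0691, 0.0571]
tcp_rot: [[0.051, 0.999, 0.0], [0.999, -0.051, -0.0], [-0.0, 0.0, -1.0]]
wrist_force: [1.9, -3.3, 0.7]
opening: 0.0352
grasp_force: 1.8
```

```bash
cat > st.py <<'E'
from m import *
import sys
o=observe();p=viewer.camera("top");P=cloud(p)
O=np.array([.643,.053]);t=.055;ex=np.array([np.sin(t),np.cos(t)]);ey=np.array([-ex[1],ex[0]])
d=o["eef_pos"][:2]-O;print(o["clock"],"tcp st",d@ex,d@ey,o["eef_pos"][2],o["wrist_force"])
a=p["color"][140:260,180:400,::-1];cv2.imwrite(f"pics/{sys.argv[1]}.png",cv2.resize(a,None,fx=3.6,fy=3.6,interpolation=cv2.INTER_CUBIC))
for q in("push_bar","neck_block","carrier","lever_grip"):
    for e in finder.mark_of(p,q)[:2]:
        w=world(p,e["xy"],dict(push_bar=.061,neck_block=.05,carrier=.034,lever_grip=.05)[q])[:2]-O;print(q,round(e["conf"],2),np.round([w@ex,w@ey],3))
E
python3 st.py s1
```

```text
6.8 tcp st -0.12237721697296657 0.001298101364134581 0.05710089053693096 [ 1.89427139 -3.27931204  0.66850498]
neck_block 0.84 [-0.002 -0.014]
carrier 0.95 [-0.003 -0.001]
lever_grip 0.52 [-0.395  0.162]
lever_grip 0.48 [0.217 0.008]
```

View pics/s1.png

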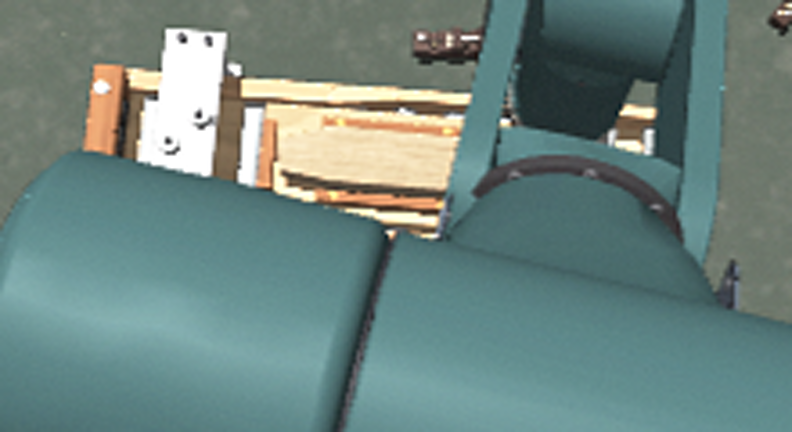

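The carrier is moving straight ahead of the fingers. Its front edge is near crop column 265, just short of the bridge, and the block is still in its cleats. I'll keep pushing.

jog_arm --steps "0.2 0 0 0 0 0 0.2;0.2 0 0 0 0 0 0.2;0.2 0 0 0 0 0 0.2;0.2 0 0 0 0 0 0.2;0.2 0 0 0 0 0 0.2;0.2 0 0 0 0 0 0.2;0.2 0 0 0 0 0 0.2;0.15 0 0 0 0 0 0.2;0.1 0 0 0 0 0 0.2;0.05 0 0 0 0 0 0.2;0 0 0 0 0 0 0.2"

```text
clock: 8.43
eef_pos: [0.6393, 0.0326, 0.0569]
tcp_rot: [[0.051, 0.999, -0.001], [0.999, -0.051, 0.001], [0.001, -0.002, -1.0]]
wrist_force: [-0.1, -0.3, -0.5]
opening: 0.0348
grasp_force: 0.0
```

jog_arm --steps "0.08 0 0 0 0 0 0.2;0.08 0 0 0 0 0 0.2;0.05 0 0 0 0 0 0.2;0.05 0 0 0 0 0 0.2;0 0 0 0 0 0 0.2"

```text
clock: 9.05
eef_pos: [0.6407, 0.0474, 0.0569]
tcp_rot: [[0.051, 0.999, -0.0], [0.999, -0.051, -0.001], [-0.001, -0.0, -1.0]]
wrist_force: [-0.7, -3.3, -1.5]
opening: 0.035
grasp_force: 1.6
```

jog_arm --steps "0.03 0 0 0 0 0 0.2;0.03 0 0 0 0 0 0.2;0 0 0 0 0 0 0.2"

```text
clock: 9.43
eef_pos: [0.6407, 0.0475, 0.0569]
tcp_rot: [[0.05, 0.999, -0.001], [0.999, -0.05, -0.005], [-0.005, -0.001, -1.0]]
wrist_force: [-2.0, -14.8, 0.3]
opening: 0.0354
grasp_force: 7.5
```

jog_arm --steps "-0.02 0 0 0 0 0 0.2;-0.02 0 0 0 0 0 0.2;-0.02 0 0 0 0 0 0.2;-0.03 0 0 0 0 0 0.2;-0.1 0 0 0 0 0 0.2;-0.2 0 0 0 0 0 0.2;-0.3 0 0 0 0 0 0.2;0 0 -0.6 0 0 0 0.2;0 0 -0.9 0 0 0 0.2;-0.6 -0.6 -0.6 0 0 0 0.2;-0.6 -0.6 0 0 0 0 0.2;-0.6 -0.6 0 0 0 0 0.2"

```text
clock: 10.92
eef_pos: [0.5246, -0.0945, 0.1839]
tcp_rot: [[0.051, 0.999, 0.002], [0.999, -0.051, -0.001], [-0.001, 0.002, -1.0]]
wrist_force: [-0.1, 0.1, -0.4]
opening: 0.0347
grasp_force: 0.0
```

```bash
python3 st.py s2
python3 - <<'E'
from h import *
p=viewer.camera("scene");cv2.imwrite("pics/sc2.png",cv2.resize(p["color"][150:270,180:380,::-1],None,fx=4,fy=4,interpolation=cv2.INTER_CUBIC))
E
```

```text
10.925 tcp st -0.15380487726668357 0.11013627581276057 0.1839147988372649 [-0.1455486   0.080485   -0.41544652]
push_bar 0.77 [-0.005 -0.005]
push_bar 0.77 [-0.082  0.348]
neck_block 0.63 [0.106 0.004]
carrier 0.97 [-0.029  0.298]
carrier 0.92 [0.109 0.002]
lever_grip 0.54 [0.102 0.178]
```

View pics/s2.png

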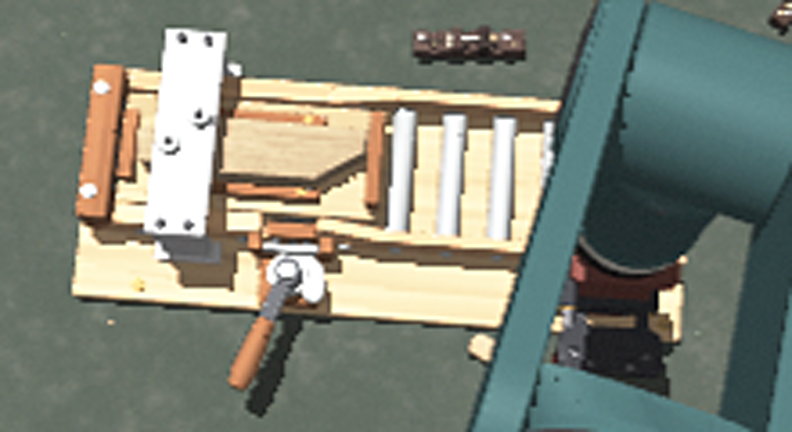

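Run:
```python
from m import *
O=np.array([.643,.053]);t=.055;ex=np.array([np.sin(t),np.cos(t)]);ey=np.array([-ex[1],ex[0]])
for c in("top","scene"):
    p=viewer.camera(c);P=cloud(p)
    L=np.stack([(P[...,:2]-O)@ex,(P[...,:2]-O)@ey],-1);z=P[...,2]
    m=(abs(L[...,1])<.03)&(z>.066)&(z<.08)
    for lo,hi in((-.05,.03),(.195,.29)):
        q=L[m&(L[...,0]>lo)&(L[...,0]<hi)][:,0];print(c,lo,len(q),np.round(np.percentile(q,[2,10,50,90,98]),4) if len(q) else "")
    m=(abs(L[...,1])<.02)&(L[...,0]>.19)&(L[...,0]<.27)
    i=np.argsort(L[m][:,0]);print(np.round(np.c_[L[m][i,0],z[m][i]],3)[::4].tolist())
    # wide-res profile across the stop
```

```text
top -0.05 101 [0.0066 0.0082 0.0145 0.0263 0.029 ]
top 0.195 38 [0.1951 0.1967 0.2005 0.2046 0.2061]
[[0.194, 0.076], [0.195, 0.08], [0.197, 0.075], [0.198, 0.076], [0.199, 0.073], [0.2, 0.076], [0.201, 0.079], [0.203, 0.077], [0.204, 0.077], [0.204, 0.079], [0.205, 0.052], [0.206, 0.053], [0.209, 0.055], [0.212, 0.051], [0.212, 0.058], [0.213, 0.061], [0.213, 0.047], [0.214, 0.061], [0.215, 0.06], [0.216, 0.061], [0.217, 0.061], [0.218, 0.06], [0.219, 0.058], [0.22, 0.058], [0.221, 0.062], [0.222, 0.061], [0.223, 0.059], [0.224, 0.058], [0.227, 0.051], [0.228, 0.047], [0.229, 0.047], [0.229, 0.058], [0.23, 0.046], [0.23, 0.043], [0.23, 0.058], [0.231, 0.053], [0.232, 0.061], [0.233, 0.061], [0.234, 0.058], [0.235, 0.057], [0.236, 0.058], [0.237, 0.058], [0.237, 0.058], [0.238, 0.061], [0.239, 0.06], [0.241, 0.056], [0.241, 0.06], [0.242, 0.051], [0.243, 0.058], [0.244, 0.058], [0.244, 0.057], [0.246, 0.058], [0.247, 0.055], [0.248, 0.053], [0.249, 0.06], [0.25, 0.061], [0.25, 0.06], [0.251, 0.062], [0.252, 0.063], [0.253, 0.061], [0.254, 0.057], [0.269, -0.001]]
scene -0.05 80 [0.0067 0.0076 0.0144 0.0265 0.0291]
scene 0.195 0 
[]
```

View pics/sc2.png

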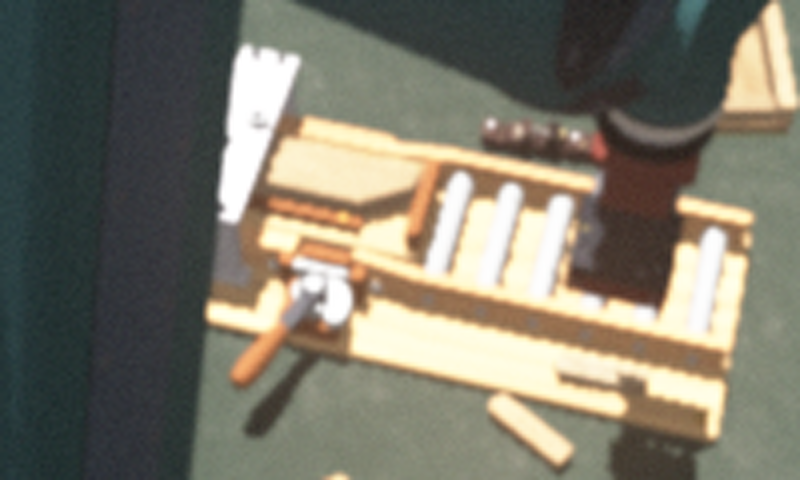

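The carrier sits against the stop. Its bar's rear edge measures station x ≈ 0.006, as it must when home, and the push met rising force there. The lever handle points at about 72° (open), with caul1 and caul2 undisturbed. Next is the lever.

jog_arm --steps "0.86 -0.2 0 0 0 0 1;0.86 -0.2 0 0 0 0 1;0.86 -0.2 0 0 0 0 1;0.86 -0.2 0 0 0 0 1;0.86 -0.2 0 0 0 0 1;0.86 -0.2 0 0 0 0 1"

```text
clock: 12.08
eef_pos: [0.4693, 0.2231, 0.183]
tcp_rot: [[0.049, 0.999, 0.0], [0.999, -0.049, 0.0], [0.0, 0.0, -1.0]]
wrist_force: [0.3, -0.1, 0.5]
opening: 0.0007
grasp_force: 0.0
```

jog_arm --steps "0 0 0 0 0 -1 1;0 0 0 0 0 -1 1;0 0 0 0 0 -1 1;0 0 0 0 0 -1 1;0 0 0 0 0 -1 1;0 0 0 0 0 -1 1;0 0 0 0 0 -1 1;0 0 0 0 0 -1 1;0 0 0 0 0 -1 1;0 0 0 0 0 0 1"

```text
clock: 13.32
eef_pos: [0.4696, 0.2212, 0.1828]
tcp_rot: [[-0.999, 0.051, -0.0], [0.051, 0.999, 0.0], [0.0, -0.0, -1.0]]
wrist_force: [0.9, 0.8, -0.1]
opening: 0.0003
grasp_force: 0.0
```

```bash
cat > lv.py <<'E'
from h import *
import sys
O=np.array([.643,.053]);t=.055;ex=np.array([np.sin(t),np.cos(t)]);ey=np.array([-ex[1],ex[0]])
def C(deg):
    a=np.radians(deg);u=np.array([np.cos(a),np.sin(a)]);n=np.array([-u[1],u[0]])
    d=.009+.0135*abs(n[0])+.010*abs(n[1]);return np.array([.076,.099])+.08*u-d*n
def plan(pts):
    o=observe();R=np.array(o["tcp_rot"])[:2,:2];e=np.array(o["eef_pos"])
    d=e[:2]-O;print("st",np.round([d@ex,d@ey],4),"z",e[2],"rot",np.round(R,3).tolist(),"clock",o["clock"])
    for p in pts:
        w=O+p[0]*ex+p[1]*ey;v=R.T@(w-e[:2])/.06;print(np.round(p,3),np.round(v,2));e[:2]=w
E
python3 - <<'E'
from lv import *
plan([np.array([.155,.18])]+[C(a) for a in range(60,184,6)])
E
```

```text
st [0.1584 0.1824] z 0.1828387797532761 rot [[-0.999, 0.051], [0.051, 0.999]] clock 13.325
[0.155 0.18 ] [-0.04 -0.06]
[0.138 0.155] [-0.41 -0.28]
[0.132 0.162] [ 0.11 -0.11]
[0.124 0.167] [ 0.09 -0.12]
[0.116 0.172] [ 0.08 -0.13]
[0.108 0.176] [ 0.07 -0.14]
[0.098 0.179] [ 0.05 -0.15]
[0.091 0.181] [ 0.03 -0.13]
[0.083 0.182] [ 0.02 -0.13]
[0.075 0.183] [ 0.01 -0.14]
[0.067 0.182] [-0.01 -0.14]
[0.058 0.181] [-0.02 -0.14]
[0.05  0.179] [-0.04 -0.14]
[0.042 0.176] [-0.05 -0.14]
[0.034 0.171] [-0.07 -0.13]
[0.026 0.166] [-0.09 -0.13]
[0.019 0.16 ] [-0.1  -0.12]
[0.013 0.153] [-0.12 -0.11]
[0.007 0.145] [-0.13 -0.09]
[0.002 0.137] [-0.14 -0.08]
[-0.001  0.128] [-0.15 -0.06]
[-0.004  0.118] [-0.16 -0.04]
```

jog_arm --steps "0 0 0.63 0 0 0 1;0 0 0.63 0 0 0 1;0 0 0.63 0 0 0 1;0 0 0.61 0 0 0 1;-0.17 -0.22 0 0 0 0 1;-0.17 -0.22 0 0 0 0 1;0.09 -0.12 0 0 0 0 1;0.08 -0.13 0 0 0 0 1;0.07 -0.14 0 0 0 0 1"

```text
clock: 14.45
eef_pos: [0.4734, 0.1702, 0.034]
tcp_rot: [[-0.999, 0.052, 0.002], [0.052, 0.999, 0.001], [-0.002, 0.001, -1.0]]
wrist_force: [1.5, 2.6, 0.2]
opening: 0.0005
grasp_force: 1.3
```

Contact is made, so I'll follow the arc.

jog_arm --steps "0.05 -0.15 0 0 0 0 1;0.03 -0.13 0 0 0 0 1;0.02 -0.13 0 0 0 0 1;0.01 -0.14 0 0 0 0 1;-0.01 -0.14 0 0 0 0 1;-0.02 -0.14 0 0 0 0 1;-0.04 -0.14 0 0 0 0 1"

```text
clock: 15.32
eef_pos: [0.4669, 0.1117, 0.0329]
tcp_rot: [[-0.999, 0.051, -0.001], [0.051, 0.999, -0.0], [0.001, -0.0, -1.0]]
wrist_force: [0.5, 5.2, 0.2]
opening: 0.0005
grasp_force: 1.9
```

Run:
```python
from lv import *
plan([C(a) for a in range(126,186,6)])
print(observe()["wrist_force"])
```

```text
st [0.049 0.179] z 0.03286597923847494 rot [[-0.999, 0.051], [0.051, 0.999]] clock 15.325
[0.05  0.179] [-0.    0.01]
[0.042 0.176] [-0.05 -0.14]
[0.034 0.171] [-0.07 -0.13]
[0.026 0.166] [-0.09 -0.13]
[0.019 0.16 ] [-0.1  -0.12]
[0.013 0.153] [-0.12 -0.11]
[0.007 0.145] [-0.13 -0.09]
[0.002 0.137] [-0.14 -0.08]
[-0.001  0.128] [-0.15 -0.06]
[-0.004  0.118] [-0.16 -0.04]
[0.49781591 5.1713668  0.18105642]
```

jog_arm --steps "-0.05 -0.14 0 0 0 0 1;-0.07 -0.13 0 0 0 0 1;-0.09 -0.13 0 0 0 0 1;-0.1 -0.12 0 0 0 0 1;-0.12 -0.11 0 0 0 0 1;-0.13 -0.09 0 0 0 0 1;-0.14 -0.08 0 0 0 0 1;-0.15 -0.06 0 0 0 0 1"

```text
clock: 16.32
eef_pos: [0.5156, 0.0578, 0.0328]
tcp_rot: [[-0.999, 0.051, -0.002], [0.051, 0.999, -0.0], [0.002, -0.0, -1.0]]
wrist_force: [-4.2, 3.6, 0.0]
opening: 0.0005
grasp_force: 2.1
```

jog_arm --steps "-0.1 -0.02 0 0 0 0 1;-0.06 0 0 0 0 0 1;0 0 0 0 0 0 1"

```text
clock: 16.7
eef_pos: [0.5228, 0.0561, 0.0326]
tcp_rot: [[-0.999, 0.051, -0.005], [0.051, 0.999, -0.001], [0.005, -0.001, -1.0]]
wrist_force: [-7.0, 0.8, 4.4]
opening: 0.0003
grasp_force: 3.8
```

jog_arm --steps "-0.04 0 0 0 0 0 1;0 0 0 0 0 0 1"

```text
clock: 16.95
eef_pos: [0.5228, 0.0561, 0.0325]
tcp_rot: [[-0.999, 0.05, -0.009], [0.05, 0.999, -0.001], [0.009, -0.001, -1.0]]
wrist_force: [-12.2, 1.5, 7.3]
opening: 0.0009
grasp_force: 6.1
```

jog_arm --steps "-0.05 0 0 0 0 0 1;0 0 0 0 0 0 1"

```text
clock: 17.2
eef_pos: [0.523, 0.0561, 0.0322]
tcp_rot: [[-0.999, 0.05, -0.014], [0.05, 0.999, -0.001], [0.014, -0.001, -1.0]]
wrist_force: [-17.2, 0.7, 12.1]
opening: 0.0005
grasp_force: 8.7
```

jog_arm --steps "0.1 0 0 0 0 0 1;0.3 0 0 0 0 0 1;0.5 0 -0.3 0 0 0 1;0.5 0 -0.8 0 0 0 1;0.8 0 -0.5 0 0 0 1;0.8 0 0 0 0 0 1;0 0.9 0 0 0 0 1;0 0.9 0 0 0 0 1;0 0.9 0 0 0 0 1;0 0.9 0 0 0 0 1;0 0 0 0 0 0 1"

```text
clock: 18.58
eef_pos: [0.3646, 0.285, 0.1299]
tcp_rot: [[-0.999, 0.046, 0.005], [0.046, 0.999, 0.002], [-0.005, 0.003, -1.0]]
wrist_force: [-0.3, 0.2, -0.2]
opening: 0.0007
grasp_force: 0.0
```

```bash
python3 st.py s3
python3 - <<'E'
from m import *
O=np.array([.643,.053]);t=.055;ex=np.array([np.sin(t),np.cos(t)]);ey=np.array([-ex[1],ex[0]])
for c in("top","scene"):
    p=viewer.camera(c);P=cloud(p)
    L=np.stack([(P[...,:2]-O)@ex,(P[...,:2]-O)@ey],-1);z=P[...,2]
    q=L[(abs(L[...,1])<.03)&(z>.066)&(z<.08)&(L[...,0]>-.05)&(L[...,0]<.04)];print(c,len(q),np.round(np.percentile(q[:,0],[2,10,50]),4))
    q=L[(L[...,1]>.078)&(L[...,1]<.13)&(z>.045)&(z<.07)&(L[...,0]>-.05)&(L[...,0]<.03)];print("handle",len(q),np.polyfit(q[:,0],q[:,1],1) if len(q)>9 else "",np.round(q.mean(0),4))
E
```

```text
18.575 tcp st 0.21634524003597677 0.29069687976132147 0.12990870494971538 [-0.32239062  0.1575565  -0.20202342]
push_bar 0.87 [-0.075  0.343]
push_bar 0.76 [-0.007 -0.004]
neck_block 0.55 [ 0.115 -0.007]
neck_block 0.46 [-0.12   0.168]
carrier 0.71 [-0.022  0.3  ]
carrier 0.63 [0.119 0.004]
lever_grip 0.88 [-0.001  0.091]
top 138 [0.0059 0.0077 0.0163]
handle 124 [0.00541092 0.09968499] [0.0012 0.0997]
scene 107 [0.0066 0.0076 0.0169]
handle 108 [0.00146156 0.1041296 ] [0.0004 0.1041]
```

View pics/s3.png

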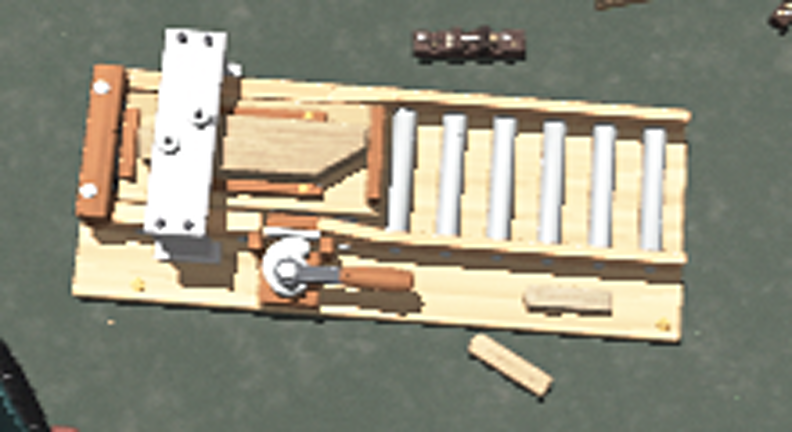

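The lever lies parallel to the guide, with its handle at crop (375,278), on the pivot line and at its limit. The carrier is still home, with its bar's rear edge at 0.006, and the block is in its cleats. Both cauls are where they were, so I'm handing in.

```bash
python3 -c "
from cell import sign_off
print(sign_off())"
```

```text
the job is handed in; nothing more can be done
None
```

I pushed the carrier home against the end stop, then swung the cam lever over to its limit and handed the job in at about 19 s of the 56 s; the block is still in its carrier and both maple sticks are where they were.

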